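# Lock the bayonet filler cap onto the oil reservoir

### The job

The small oil reservoir on the bench is open: pick up its dark steel filler cap, find by feel how its two lugs go into the neck, push it down against the spring and turn it about a quarter turn clockwise to lock it. Let go so that it stays locked, its lugs risen into the end notches, and leave the other loose things on the bench where they are.

Things in the scene. Friction and masses are not known exactly. Their poses are not given: they have to be found in the camera images.
- cap: Filler cap, dark steel, 0.12 kg, 56 mm tall, standing upright on the bench. Origin: centre of its underside, z up. From the bottom: round nose 39.4 mm across with bevelled lower edge; two lugs; round flange 64 mm across, 20.5 to 28.5 mm above the origin; upright grip bar. The same after a half turn about z.
- cap_grip (a point): Middle of the cap's grip bar, 42 mm above the cap's origin, axes as the cap's. The bar is 48 mm long along the cap's x, 14 mm thick along y, and runs from 28.5 to 56 mm above the origin.
- cap_lugs (a point): On the cap's axis, level with the lugs' underside, 8 mm above the cap's origin. The lugs are 10 mm wide (along y), 5 mm high and reach out along +x and -x (in line with the grip bar) to 27 mm from the axis.
- tank: Oil reservoir, a fixed grey housing with aluminium cover, 176 x 126 mm, cover 46 mm above the bench. Origin: middle of its underside, x along its length, z up. An open aluminium filler neck 72 mm across stands on the cover 30 mm from the middle toward -x; a breather 19 mm high stands at the +x end.
- neck_mouth (a point): Centre of the neck's upper rim, 76 mm above the bench, reservoir's axes. In the neck is a fixed steel bayonet ring: bore 43 mm, lip 6 mm thick, two opposite entry slots 15 mm wide. The slots' line lies at an unknown angle, up to 0.45 rad either way from the reservoir's x. Lugs on the lip: cap origin 8 mm below this point; lugs in the slots: 4 mm lower, on the spring seat.
- neck_pass (a point): On the neck's axis, 19.5 mm below neck_mouth. With the cap's origin pushed to here (19 to 20.5 mm below the mouth; at 20.5 the flange meets the rim; about 8.5 N) the lugs are under the lip and the cap can turn clockwise seen from above, not anticlockwise from the slots.
- neck_lock (a point): On the neck's axis, 16 mm below neck_mouth: where the locked cap's origin rests. The end notches under the lip take the lugs when the cap is turned 68 to 86 degrees from the middle of the slots (centre 78); a hard stop follows. Let go there, the spring lifts the lugs 3 mm into the notches; elsewhere under the lip the cap stays 19 mm down.
- seat (a joint): Sprung seat plate in the neck, m: 0 = up (12 mm below the rim), grows as the cap presses it, about 0.004 with the cap locked, at most 0.0105. Force 3.2 N at 0, plus 0.7 N per mm.
- hub: Bystander: turned steel coupling hub, 66 mm across, 38 mm high. Origin: centre of its underside.
- bearing: Bystander: ball bearing lying flat, 40 mm across, 12 mm high. Origin: centre of its underside.
- elbow: Bystander: brass pipe elbow, 62 x 47 x 26 mm. Origin: centre of its underside.
- oil_can: Bystander: green oil can with a bent spout, 188 mm high. Origin: centre of its underside.
- grease_tin: Bystander: round tin, 70 mm across, 46 mm high. Origin: centre of its underside.
- pliers: Bystander: pliers lying flat, 176 mm long. Origin: centre of its underside.
There are look-alikes about, which are no part of the job. What is shaped like the cap but turquoise is not meant.

How it is judged:
By the outcome, as a careful person would: the job done as asked, in the order asked, and still so for the second after the job is handed in, with the robot touching nothing.
It also fails if it takes over 72 s, if anything falls off the work surface, if the arm or the gripper's body presses on something with over 40 N, if the wrist force passes 120 N, or if a joint passes its speed limit or range.

### The arm

A 6-joint arm with a two-finger parallel gripper is mounted at the origin on a cart in front of the work surface, level with it; the furniture and walls round the work are solid. World frame = base frame: x ahead of the robot, y to its left, z up, the work surface at z = 0. Lengths are in mm, angles in degrees, forces in N, time in s.
With the tool pointing down it reaches from about 350 to 850 mm from the base axis. Payload 8.1 kg.
Tool frame: the origin (TCP) lies at the very end of the fingers, on their centre line; the grasp point (between the pads) lies 19 mm behind it; z points along the fingers, y is the line along which they close (so a half turn about z gives the same grasp; the last joint's range is limited). The gripper opens to 85 mm and grips with 20 to 120 N. Pads are 22 mm wide; open, the fingers measure 114 mm over their backs; the gripper's body (76 mm by 85 mm) begins 54 mm behind the grasp point. The pads swing forward as they close: fully open they stand 13 mm farther back than shut.
Start: joints at [65.867, 7.471, 85.268, -0, 87.261, -4.893], TCP at [197.693, 566.5, 231.292] pointing down, gripper open.
Joint ranges: [-169.43, 169.43], [-51.17, 129.36], [1.28, 143.12], [-76.62, 256.62], [0, 156.53], [-152.29, 152.29]. Speed limits (degrees/s): [136.94, 136.94, 159.86, 180, 180, 180].

### API

Orientations are given as [roll, pitch, yaw] about the fixed x, y, z axes, in that order (R = Rz(yaw) Ry(pitch) Rx(roll)).
In Python, from bench import sense, eyes, job, models gives the robot as it stands. The module is installed in compiled form; this text tells all that it offers.
- The arm moves only by the tool apply_moves, never from a script. Its argument "rows" is a list of rows, each a list of 6 numbers: the shift along the tool's x, y, z in mm, then the turn, a rotation vector about the tool's x, y, z in rad. In form: [[dx, dy, dz, rx, ry, rz], ...]. A call has exactly 5 rows; each row shifts and turns the commanded pose from where the row before left it, along the tool's axes as they then stand; what a row does not reach is not made up. A row lasts 1/8 s, in which the tool goes at most 62.5 mm and 10.7 degrees, less where a joint would pass 70% of its speed; a pose out of reach is approached as far as the arm can. A call is refused whole if a number of a shift passes 62.5 or a number of a turn 0.188, either way. A call with a gripper value outside its range is refused whole. "fingers" is the finger opening in mm, from 0 to 85.4, set as the call begins (left out, the last holds). The fingers move at their own pace and stop on an object; "grip_force" is the grip in N (left out, the last holds). Time passes only in rows, so rows that do not move let the fingers close, or fill a call up. It gives the time, the measured TCP pose, the force, the opening and the grip force at its end, in the units of the state.
- sense(): the state, without advancing time (a new reading comes with each control period).
- eyes.snapshot(name): name is "scene" or "top"; returns (picture, depth): 480x640x3 uint8, red, green, blue; 480x640 float32, mm along the optical axis (not along the pixel's ray), 0 where there is no reading.
- eyes.get_calibration(name): a dict with "intrinsics" (3x3 intrinsics, pixels), "R" (3x3) and "t" (3): a world point X has camera coordinates R X + t. Camera axes: x right, y down, z forward; pixel columns grow to the right and rows downward; lengths in mm; the calibration is good to about 2 mm. A picture is of the moment at which its call begins. get_calibration takes no time and is no camera call.
- job.hand_in(): hands the job in; it is judged then, once.
Trained networks look in the newest picture that a camera, given by its name, has taken for a name from the list of things; names that differ only in an ending like _2 or _b are one class to them, and where a whole thing is asked for, a point or a joint stands for the part that bears it (a point fixed in the world has none). Each returns a list of dicts, best first, with "confidence" (0 to 1); they miss things now and then, are a little off and sometimes report something else, mostly with a low value. They report only what shows in the picture. A call takes as long as a camera call. They do not tell look-alikes from the thing itself.
- models.boxes_of(name, camera): "xyz" ([x, y, z] in mm, in world coordinates, good to about 4 mm: the middle of the surface that is visible of it).
- models.cut_out(name, camera): "pixels" (480x640 bool, what is visible of it).
- models.place_of(name, camera): "xyz" ([x, y, z] in mm, in world coordinates, good to about 4 mm: a listed point, or the origin of a listed thing).
The state is a dict: "time": time; "joint_pos": joint angles; "qd": joint speeds; "joint_efforts": joint torques, N m; "tool_pos": TCP position; "tcp_rot": TCP orientation; "ft_force": force on the tool from outside, world axes, zero at the start; "wrist_torque": the same for the moment, N m; "finger_gap": finger opening in mm; "grip_force": force on a finger pad.
Only numpy, scipy, OpenCV 4.12 (cv2) and the standard library are available. Lean on these libraries where they do the work, as an engineer would, in place of code of your own. Each camera call takes 0.05 s, during which the arm holds its last target. There are 200 camera calls.

## Working session

There is one attempt and no reset: what is moved stays moved. The work goes in short steps, Python scripts to look and compute and a tool call to move; the robot and the scene stay as the last step left them, time stands still between calls to the robot, and variables do not carry over. Pictures are saved under pics/ and viewed, at most 10 in all, crops included, and the job is handed in when it is done.

Besides the shell and the picture viewer there is one more tool, called as name([rows], argument=value, ...), one row to a line, values as JSON. apply_moves: Moves the arm, as the interface text tells. Its arguments: {"type":"object","properties":{"rows":{"type":"array"},"fingers":{"type":"number"},"grip_force":{"type":"number"}},"required":["rows"]}

```bash
mkdir -p pics
cat > h.py <<'E'
import numpy as np, cv2
from bench import sense, eyes, job, models
def cal(n):
    c=eyes.get_calibration(n); return np.array(c["intrinsics"]),np.array(c["R"]),np.array(c["t"]).ravel()
def world(n,depth):
    K,R,t=cal(n); v,u=np.mgrid[0:480,0:640]
    P=np.stack([(u-K[0,2])/K[0,0]*depth,(v-K[1,2])/K[1,1]*depth,depth],-1)
    return (P-t)@R
E
python3 - <<'E'
from h import *
s=sense(); print(s)
a,d=eyes.snapshot("scene"); b,e=eyes.snapshot("top")
np.savez('s0.npz',a=a,d=d,b=b,e=e)
cv2.imwrite('pics/scene0.png',a[...,::-1]); cv2.imwrite('pics/top0.png',b[...,::-1])
for n in ["scene","top"]:
    for k in ["cap","cap_grip","neck_mouth","tank"]:
        print(n,k,[(np.round(r["xyz"]),round(r["confidence"],2)) for r in models.place_of(k,n)])
E
```

```text
{'time': 0.0, 'joint_pos': array([ 6.58679306e+01,  7.51500606e+00,  8.53300752e+01,  1.44512351e-03,
        8.72627824e+01, -4.89304791e+00]), 'qd': array([-0.0683508 ,  0.04428696,  0.0131004 ,  0.04724812, -0.00363753,
       -0.02622353]), 'joint_efforts': array([-5.93893310e-04, -5.69443381e+01, -5.00524735e+01, -4.33062405e-04,
        1.60005817e-02, -1.55741992e-05]), 'tool_pos': array([197.4453088 , 565.98696999, 230.23788443]), 'tcp_rot': array([-1.79892653e+02, -1.06384176e-02,  1.60760898e+02]), 'ft_force': array([-0.26908207,  0.42111376,  0.30380054]), 'wrist_torque': array([ 0.0072515 , -0.00626883,  0.00835806]), 'grip_force': 0.0, 'finger_gap': 85.21212033930533}
scene cap [(array([ 525., -115.,   -3.]), 0.86), (array([ 541., -226.,   -3.]), 0.82), (array([ 368., -341.,    1.]), 0.52)]
scene cap_grip [(array([ 526., -117.,   42.]), 0.96), (array([ 544., -228.,   44.]), 0.84)]
scene neck_mouth [(array([586., 404.,  -4.]), 0.7), (array([593.,  67.,  79.]), 0.6)]
scene tank [(array([620.,  76.,  -1.]), 0.77)]
top cap [(array([ 542., -227.,   -0.]), 0.83), (array([ 525., -115.,    4.]), 0.64), (array([592.,  70.,  74.]), 0.3)]
top cap_grip [(array([ 525., -111.,   42.]), 0.96), (array([ 542., -230.,   42.]), 0.77)]
top neck_mouth [(array([590.,  72.,  74.]), 0.9)]
top tank [(array([618.,  76.,  -3.]), 0.83), (array([590.,  70.,  58.]), 0.58)]
```

View pics/scene0.png

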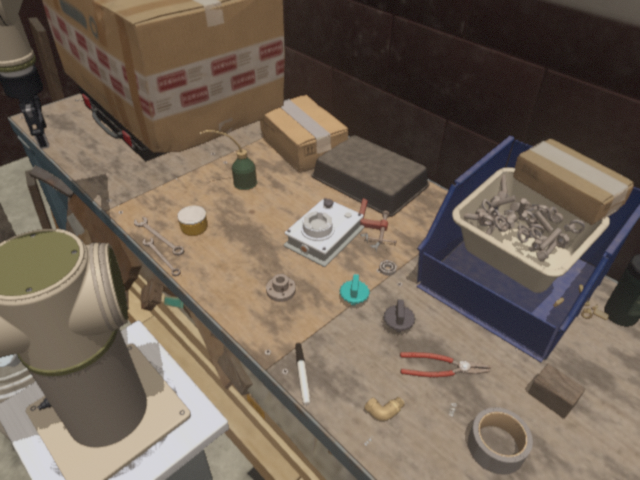

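View pics/top0.png

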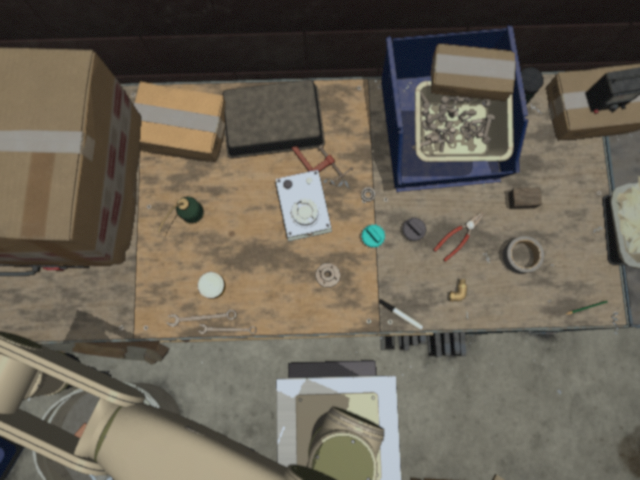

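The scene view shows the dark cap at (399,317), its turquoise look-alike at (355,290) and the open neck at (318,224). The top view shows them at (414,229), (373,236) and (305,211). Candidates for the cap (top pixels): dark (414,229), turquoise (373,236), hub (328,274) and grey ring (523,253). I choose the dark one and will check it in a crop while measuring.

Run:
```python
from h import *
z=np.load('s0.npz')
im=[]
for n,p,dd,cs in (("scene",z['a'],z['d'],[(399,317),(318,222)]),("top",z['b'],z['e'],[(414,229),(305,211)])):
    W=world(n,dd)
    for u,v in cs: im.append(cv2.resize(p[v-32:v+32,u-42:u+42],None,fx=4.7,fy=4.7,interpolation=cv2.INTER_CUBIC)[:295,:395])
    c=np.array([542,-228])
    m=(np.hypot(W[...,0]-c[0],W[...,1]-c[1])<45)&(dd>0)
    bar=m&(W[...,2]>47)&(W[...,2]<62); fl=m&(W[...,2]>20)&(W[...,2]<62)
    for nm,k in(("bar",bar),("cap",fl)):
        q=W[k]; (x,y),(w,h),a=cv2.minAreaRect(q[:,:2].astype(np.float32)); 
        C=np.cov(q[:,:2].T); e,V=np.linalg.eigh(C)
        print(n,nm,k.sum(),"mean",q.mean(0).round(1),"rect",round(x,1),round(y,1),round(w),round(h),round(a),"PCA",np.degrees(np.arctan2(V[1,1],V[0,1])).round(1),"zmax",q[:,2].max().round(1))
    # tank cover, neck rim
    m=(np.hypot(W[...,0]-605,W[...,1]-72)<130)&(dd>0)
    k=m&(W[...,2]>42)&(W[...,2]<51); q=W[k]
    print(n,"cover",k.sum(),cv2.minAreaRect(q[:,:2].astype(np.float32)),q[:,2].mean())
    k=(np.hypot(W[...,0]-590,W[...,1]-70)<50)&(W[...,2]>70)&(W[...,2]<84); q=W[k]
    print(n,"rim",k.sum(),cv2.minEnclosingCircle(q[:,:2].astype(np.float32)),q.mean(0))
cv2.imwrite('pics/crop.png',np.vstack([np.hstack(im[:2]),np.hstack(im[2:])])[...,::-1])
```

```text
scene bar 140 mean [ 538.9 -230.6   53.4] rect 541.8 -229.1 51 15 42 PCA -137.2 zmax 59.3
scene cap 678 mean [ 536.5 -232.3   32.8] rect 540.8 -228.9 66 66 88 PCA 82.1 zmax 59.3
scene cover 1386 ((618.0982666015625, 75.37357330322266), (171.0182342529297, 121.83032989501953), 10.682086944580078) 45.26732588357799
scene rim 314 ((590.63427734375, 69.78553009033203), 38.56719970703125) [587.50654978  67.65254957  73.88628014]
top bar 93 mean [ 538.8 -226.2   54.5] rect 538.8 -226.5 46 16 39 PCA -138.4 zmax 61.5
top cap 421 mean [ 537.7 -225.    33.9] rect 540.2 -227.0 64 66 26 PCA 65.1 zmax 61.5
top cover 1536 ((616.562255859375, 78.11483001708984), (168.251708984375, 119.87347412109375), 10.870461463928223) 46.021119701633495
top rim 296 ((587.4290161132812, 72.27542114257812), 36.019832611083984) [586.83889746  72.90579041  75.14817545]
```

View pics/crop.png

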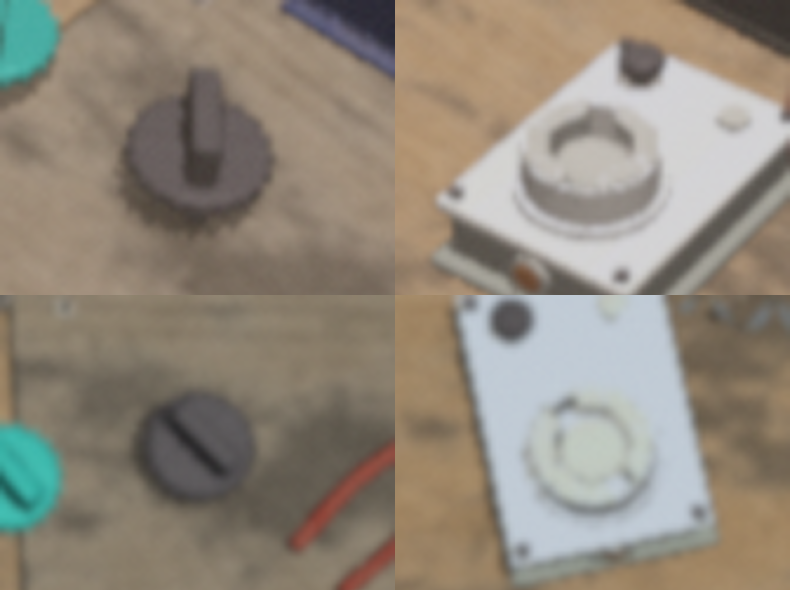

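The crop shows the dark cap's bar running at about 42° in the world. It also shows the neck with its slots at top-crop (565,405) and (627,480), roughly 35–40°. Next I measure the slot angle and plan the first reach.

```bash
cat >> h.py <<'E'
def plan(x,y,z,yaw,calls):
    """rows in tool axes from measured pose to target, tool pointing down"""
    s=sense(); p=np.array(s["tool_pos"]); y0=s["tcp_rot"][2]; n=5*calls
    d=np.array([x,y,z])-p; t=yaw-y0; 
    print("from",p.round(1),s["tcp_rot"].round(2),"d",d.round(1),"turn",round(t,2),"n",n)
    for i in range(n):
        a=np.radians(y0+t*i/n); v=d/n
        print([round(v[0]*np.cos(a)+v[1]*np.sin(a),1),round(v[0]*np.sin(a)-v[1]*np.cos(a),1),round(-v[2],1),0,0,round(-np.radians(t)/n,4)])
E
python3 - <<'E'
from h import *
z=np.load('s0.npz')
for n,p,c in (("scene",z['a'],(590,69.8)),("top",z['b'],(587.3,72.4))):
    K,R,t=cal(n); g=cv2.cvtColor(p,cv2.COLOR_RGB2GRAY).astype(np.float32)
    for h in (76,):
      out=[]
      for a in range(0,360,6):
        r=np.arange(23,27.5,.5); X=np.stack([c[0]+r*np.cos(np.radians(a)),c[1]+r*np.sin(np.radians(a)),0*r+h],-1)
        q=(X@R.T+t)@K.T; q=(q[:,:2]/q[:,2:]).astype(np.float32)
        out.append(int(cv2.remap(g,q[:,:1],q[:,1:],1).mean()))
      print(n,out)
plan(541,-228,231,42,3)
E
```

```text
scene [188, 186, 181, 169, 160, 156, 155, 153, 153, 170, 183, 187, 187, 186, 185, 186, 186, 185, 183, 182, 180, 180, 180, 180, 180, 178, 176, 176, 178, 181, 185, 189, 188, 184, 185, 187, 187, 187, 188, 190, 191, 190, 191, 191, 190, 190, 188, 187, 187, 186, 186, 185, 185, 185, 185, 185, 185, 185, 186, 186]
top [174, 172, 168, 161, 159, 167, 177, 182, 185, 187, 185, 183, 182, 184, 186, 188, 189, 188, 188, 188, 191, 194, 194, 195, 195, 195, 195, 194, 193, 192, 194, 195, 196, 196, 197, 196, 190, 174, 158, 165, 182, 192, 196, 196, 194, 191, 190, 190, 190, 190, 189, 189, 189, 187, 185, 180, 175, 172, 173, 174]
from [197.7 566.5 231.3] [-179.99   -0.    160.76] d [ 3.433e+02 -7.945e+02 -3.000e-01] turn -118.76 n 15
[np.float64(-39.1), np.float64(-42.5), np.float64(0.0), 0, 0, np.float64(0.1382)]
[np.float64(-44.5), np.float64(-36.7), np.float64(0.0), 0, 0, np.float64(0.1382)]
[np.float64(-49.2), np.float64(-30.2), np.float64(0.0), 0, 0, np.float64(0.1382)]
[np.float64(-52.9), np.float64(-23.1), np.float64(0.0), 0, 0, np.float64(0.1382)]
[np.float64(-55.5), np.float64(-15.6), np.float64(0.0), 0, 0, np.float64(0.1382)]
[np.float64(-57.2), np.float64(-7.8), np.float64(0.0), 0, 0, np.float64(0.1382)]
[np.float64(-57.7), np.float64(0.1), np.float64(0.0), 0, 0, np.float64(0.1382)]
[np.float64(-57.1), np.float64(8.1), np.float64(0.0), 0, 0, np.float64(0.1382)]
[np.float64(-55.5), np.float64(15.9), np.float64(0.0), 0, 0, np.float64(0.1382)]
[np.float64(-52.8), np.float64(23.3), np.float64(0.0), 0, 0, np.float64(0.1382)]
[np.float64(-49.0), np.float64(30.4), np.float64(0.0), 0, 0, np.float64(0.1382)]
[np.float64(-44.4), np.float64(36.9), np.float64(0.0), 0, 0, np.float64(0.1382)]
[np.float64(-38.9), np.float64(42.6), np.float64(0.0), 0, 0, np.float64(0.1382)]
[np.float64(-32.7), np.float64(47.6), np.float64(0.0), 0, 0, np.float64(0.1382)]
[np.float64(-25.8), np.float64(51.6), np.float64(0.0), 0, 0, np.float64(0.1382)]
```

apply_moves([
  [-39, -42.5, 0, 0, 0, 0.138],
  [-44.5, -36.7, 0, 0, 0, 0.138],
  [-49, -30, 0, 0, 0, 0.138],
  [-53, -23, 0, 0, 0, 0.138],
  [-55.5, -15.6, 0, 0, 0, 0.138],
], fingers=60)

```text
time: 1.12
tool_pos: [312.8, 300.4, 231.5]
tcp_rot: [179.9, 0.0, 121.0]
ft_force: [1.3, 1.0, 0.3]
finger_gap: 60.0
grip_force: 0.0
```

apply_moves([
  [-57, -8, 0, 0, 0, 0.138],
  [-57.7, 0, 0, 0, 0, 0.138],
  [-57, 8, 0, 0, 0, 0.138],
  [-55.5, 16, 0, 0, 0, 0.138],
  [-53, 23, 0, 0, 0, 0.138],
])

```text
time: 1.75
tool_pos: [427.0, 35.4, 231.8]
tcp_rot: [179.9, -0.0, 81.4]
ft_force: [0.8, 0.6, -0.3]
finger_gap: 59.8
grip_force: 0.0
```

apply_moves([
  [-49, 30, 0, 0, 0, 0.138],
  [-44, 37, 0, 0, 0, 0.138],
  [-39, 42.6, 0, 0, 0, 0.138],
  [-33, 47.6, 0, 0, 0, 0.138],
  [-26, 51.6, 0, 0, 0, 0.138],
])

```text
time: 2.38
tool_pos: [541.6, -229.5, 231.5]
tcp_rot: [180.0, -0.0, 41.9]
ft_force: [-0.4, 0.9, 0.2]
finger_gap: 59.8
grip_force: 0.0
```

```bash
sed -i 's/print(\[round(\(.*\))\/n,4)\])/print([float(w) for w in [round(\1)\/n,4)]])/' h.py; tail -3 h.py
python3 - <<'E'
from h import *
plan(541,-228,90,42,1)
E
```

```text
for i in range(n):
        a=np.radians(y0+t*i/n); v=d/n
        print([float(w) for w in [round(v[0]*np.cos(a)+v[1]*np.sin(a),1),round(v[0]*np.sin(a)-v[1]*np.cos(a),1),round(-v[2],1),0,0,round(-np.radians(t)/n,4)]])
from [ 541.6 -229.5  231.5] [ 1.7997e+02 -2.0000e-02  4.1880e+01] d [  -0.6    1.5 -141.5] turn 0.12 n 5
[0.1, -0.3, 28.3, 0.0, 0.0, -0.0004]
[0.1, -0.3, 28.3, 0.0, 0.0, -0.0004]
[0.1, -0.3, 28.3, 0.0, 0.0, -0.0004]
[0.1, -0.3, 28.3, 0.0, 0.0, -0.0004]
[0.1, -0.3, 28.3, 0.0, 0.0, -0.0004]
```

Go down to z = 90, then take a close look.

apply_moves([
  [0, -0.3, 28, 0, 0, 0],
  [0, -0.3, 28, 0, 0, 0],
  [0, -0.3, 28, 0, 0, 0],
  [0, -0.3, 28, 0, 0, 0],
  [0, -0.3, 28, 0, 0, 0],
], fingers=45)

```text
time: 3.0
tool_pos: [540.0, -226.4, 90.5]
tcp_rot: [180.0, -0.0, 42.2]
ft_force: [1.2, -1.0, -0.3]
finger_gap: 45.2
grip_force: 0.0
```

Run:
```python
from h import *
a,d=eyes.snapshot("scene"); b,e=eyes.snapshot("top")
A=cv2.resize(a[265:345,345:450],None,fx=5,fy=5,interpolation=2)
cv2.imwrite('pics/pre.png',A[...,::-1])
s=sense();print(s['tool_pos'],s['finger_gap'])
```

```text
[ 537.42152535 -225.09605017   87.48805582] 44.761758679424986
```

View pics/pre.png

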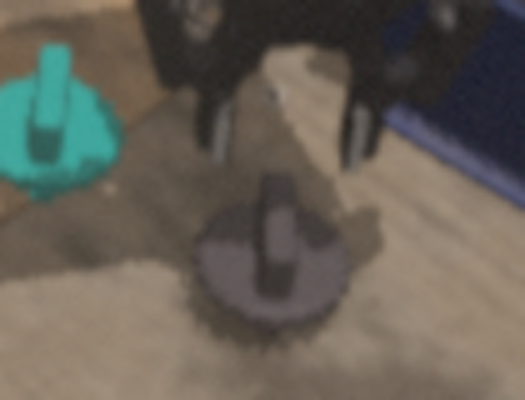

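The fingers straddle the dark cap's bar (crop (275,230)) and are aligned with it. The turquoise cap is clear at (50,110). The pose readings differ, so I check their noise.

```bash
cat >> h.py <<'E'
def avg(n=6):
    P=[]
    for _ in range(n):
        eyes.snapshot("top"); s=sense(); P.append(np.r_[s['tool_pos'],s['tcp_rot'][2],s['ft_force']])
    P=np.array(P); print("mean",P.mean(0).round(2),"std",P.std(0).round(2)); return P.mean(0)
E
python3 - <<'E'
from h import *
print(sense()['joint_pos']); avg()
E
```

```text
[-2.77661206e+01  1.16426576e+01  9.61012674e+01 -2.08223031e-03
  7.26302455e+01  2.00791106e+01]
mean [ 5.4033e+02 -2.2655e+02  9.2190e+01  4.2160e+01  1.9000e-01 -2.6000e-01
 -7.0000e-02] std [0.9  0.48 1.29 0.   0.42 0.64 0.3 ]
```

apply_moves([
  [-0.5, 1, 14, 0, 0, 0],
  [0, 0.5, 14, 0, 0, 0],
  [0, 0, 14, 0, 0, 0],
  [0, 0, 10, 0, 0, 0],
  [0, 0, 6, 0, 0, 0],
])

```text
time: 4.03
tool_pos: [540.1, -227.5, 32.1]
tcp_rot: [-179.9, 0.0, 42.2]
ft_force: [-0.3, 0.0, 0.5]
finger_gap: 45.1
grip_force: 0.0
```

apply_moves([
  [0, 0, 0, 0, 0, 0],
  [0, 0, 0, 0, 0, 0],
  [0, 0, 0, 0, 0, 0],
  [0, 0, 0, 0, 0, 0],
  [0, 0, 0, 0, 0, 0],
], fingers=0, grip_force=60)

```text
time: 4.65
tool_pos: [540.7, -227.9, 33.6]
tcp_rot: [180.0, -0.0, 42.2]
ft_force: [-0.4, -0.4, 0.3]
finger_gap: 12.6
grip_force: 62.3
```

Run:
```python
from h import *
avg(); s=sense(); print(s['finger_gap'],s['grip_force'],s['wrist_torque'])
```

```text
mean [ 5.408e+02 -2.279e+02  3.361e+01  4.216e+01 -4.000e-02  1.000e-01
  1.360e+00] std [0.02 0.01 0.01 0.   0.43 0.4  0.73]
12.705433570562196 62.627116441726685 [ 0.10792479  0.06471496 -0.02280761]
```

apply_moves([
  [0, 0, -10, 0, 0, 0],
  [0, 0, -25, 0, 0, 0],
  [0, 0, -30, 0, 0, -0.15],
  [0, 0, -30, 0, 0, -0.15],
  [0, 0, -15, 0, 0, -0.15],
])

```text
time: 5.58
tool_pos: [541.5, -228.3, 146.1]
tcp_rot: [179.8, 0.0, 68.2]
ft_force: [0.2, -1.0, -1.0]
finger_gap: 12.8
grip_force: 62.1
```

Run:
```python
from h import *
avg(3); s=sense(); print(s['finger_gap'],s['grip_force'],s['wrist_torque'])
plan(588.5,71,140,215,3)
```

```text
mean [ 5.4180e+02 -2.2845e+02  1.4622e+02  6.8160e+01  7.2000e-01 -3.9000e-01
 -5.0000e-01] std [0.41 0.2  1.29 0.36 0.42 0.62 1.37]
12.69332496226447 62.14300274848938 [-0.00389221  0.01251929  0.00311958]
from [ 541.2 -228.2  144.6] [1.7987e+02 2.0000e-02 6.7800e+01] d [ 47.3 299.2  -4.6] turn 147.2 n 15
[19.7, -4.6, 0.3, 0.0, 0.0, -0.1713]
[20.2, -1.2, 0.3, 0.0, 0.0, -0.1713]
[20.1, 2.3, 0.3, 0.0, 0.0, -0.1713]
[19.4, 5.6, 0.3, 0.0, 0.0, -0.1713]
[18.1, 8.9, 0.3, 0.0, 0.0, -0.1713]
[16.4, 11.8, 0.3, 0.0, 0.0, -0.1713]
[14.1, 14.4, 0.3, 0.0, 0.0, -0.1713]
[11.4, 16.6, 0.3, 0.0, 0.0, -0.1713]
[8.4, 18.3, 0.3, 0.0, 0.0, -0.1713]
[5.2, 19.5, 0.3, 0.0, 0.0, -0.1713]
[1.8, 20.1, 0.3, 0.0, 0.0, -0.1713]
[-1.7, 20.1, 0.3, 0.0, 0.0, -0.1713]
[-5.1, 19.5, 0.3, 0.0, 0.0, -0.1713]
[-8.3, 18.4, 0.3, 0.0, 0.0, -0.1713]
[-11.3, 16.7, 0.3, 0.0, 0.0, -0.1713]
```

apply_moves([
  [20, -4.6, 0.3, 0, 0, -0.171],
  [20, -1.2, 0.3, 0, 0, -0.171],
  [20, 2.3, 0.3, 0, 0, -0.171],
  [19.4, 5.6, 0.3, 0, 0, -0.171],
  [18, 9, 0.3, 0, 0, -0.171],
])

```text
time: 6.35
tool_pos: [555.6, -127.1, 140.2]
tcp_rot: [-179.9, -0.1, 117.0]
ft_force: [0.0, 0.5, 0.5]
finger_gap: 12.8
grip_force: 62.1
```

apply_moves([
  [16.4, 12, 0.3, 0, 0, -0.171],
  [14, 14.4, 0.3, 0, 0, -0.171],
  [11.4, 16.6, 0.3, 0, 0, -0.171],
  [8.4, 18.3, 0.3, 0, 0, -0.171],
  [5.2, 19.5, 0.3, 0, 0, -0.171],
])

```text
time: 6.98
tool_pos: [571.5, -27.7, 138.7]
tcp_rot: [-180.0, -0.1, 166.0]
ft_force: [0.1, -0.0, -0.6]
finger_gap: 12.6
grip_force: 62.1
```

apply_moves([
  [1.8, 20, 0.3, 0, 0, -0.171],
  [-1.7, 20, 0.3, 0, 0, -0.171],
  [-5, 19.5, 0.3, 0, 0, -0.171],
  [-8.3, 18.4, 0.3, 0, 0, -0.171],
  [-11, 16.7, 0.3, 0, 0, -0.171],
])

```text
time: 7.6
tool_pos: [586.8, 71.4, 137.2]
tcp_rot: [179.9, -0.1, -145.0]
ft_force: [0.2, 0.8, -1.1]
finger_gap: 13.1
grip_force: 62.1
```

Run:
```python
from h import *
m=avg(5)
# flange centre of held cap & rim centre, same cameras
for n in ("scene","top"):
    p,d=eyes.snapshot(n); W=world(n,d)
    r=np.hypot(W[...,0]-588.5,W[...,1]-71)
    k=(r<42)&(abs(W[...,2]-(m[2]-33.6+25))<8)
    if k.sum()>10:
        q=W[k]; print(n,"flange",k.sum(),cv2.minEnclosingCircle(q[:,:2].astype(np.float32)),q.mean(0).round(1))
    cv2.imwrite(f'pics/ab_{n}.png',cv2.resize(p[160:260,250:370] if n=="top" else p[160:260,260:380],None,fx=5,fy=5,interpolation=2)[...,::-1])
a=cv2.imread('pics/ab_scene.png');b=cv2.imread('pics/ab_top.png')
cv2.imwrite('pics/ab.png',cv2.resize(np.hstack([a,b]),(800,333)))
```

```text
mean [ 5.8698e+02  7.1780e+01  1.3745e+02 -1.4509e+02  0.0000e+00  1.7000e-01
 -7.4000e-01] std [0.09 1.24 0.24 0.35 0.46 0.76 0.29]
scene flange 297 ((585.3642578125, 69.2603759765625), 34.45586013793945) [577.5  60.7 130.2]
top flange 159 ((579.5935668945312, 69.97223663330078), 32.33495330810547) [568.3  64.6 131.4]
```

View pics/ab.png

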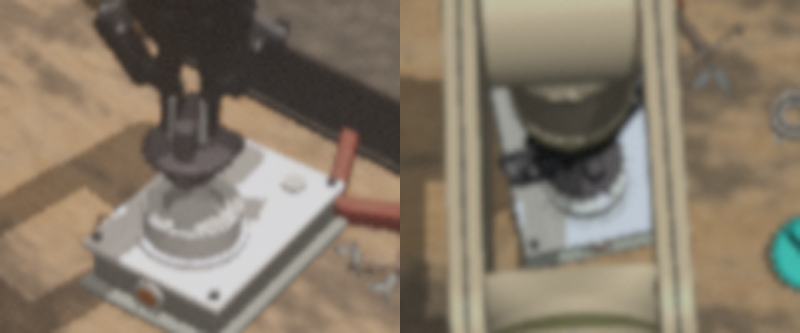

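The scene view (left) shows the cap held level over the neck (flange at crop (194,145), rim at (195,205)). The top view is mostly hidden by the arm. I shift a little and lower the nose into the bore.

apply_moves([
  [-1, -0.7, 8, 0, 0, 0],
  [-1, -0.7, 8, 0, 0, 0],
  [0, 0, 6, 0, 0, 0],
  [0, 0, 4, 0, 0, 0],
  [0, 0, 3, 0, 0, 0],
])

```text
time: 8.57
tool_pos: [590.1, 70.8, 109.4]
tcp_rot: [180.0, -0.0, -145.1]
ft_force: [-0.1, -0.2, -1.6]
finger_gap: 12.9
grip_force: 62.1
```

Run:
```python
from h import *
avg(6); print(sense()['wrist_torque'])
```

```text
mean [ 5.9021e+02  7.0850e+01  1.0975e+02 -1.4509e+02  2.0000e-01  2.0000e-02
 -6.8000e-01] std [0.19 0.01 0.37 0.   0.38 0.64 0.67]
[-0.01348394  0.00990942  0.02983618]
```

apply_moves([
  [0, 0, 1.5, 0, 0, 0],
  [0, 0, 1.5, 0, 0, 0],
  [0, 0, 1, 0, 0, 0],
  [0, 0, 1, 0, 0, 0],
  [0, 0, 0, 0, 0, 0],
])

```text
time: 9.5
tool_pos: [590.1, 70.8, 104.7]
tcp_rot: [180.0, -0.0, -145.1]
ft_force: [-0.1, 0.0, -0.4]
finger_gap: 13.0
grip_force: 62.1
```

apply_moves([
  [0, 0, 1, 0, 0, 0],
  [0, 0, 1, 0, 0, 0],
  [0, 0, 1, 0, 0, 0],
  [0, 0, 0, 0, 0, 0],
  [0, 0, 0, 0, 0, 0],
])

```text
time: 10.12
tool_pos: [590.2, 70.8, 101.8]
tcp_rot: [-180.0, 0.0, -145.1]
ft_force: [0.5, -0.1, -1.2]
finger_gap: 12.8
grip_force: 62.1
```

Run:
```python
from h import *
avg(6); print(sense()['wrist_torque'])
```

```text
mean [ 5.9025e+02  7.0820e+01  1.0185e+02 -1.4509e+02  1.5000e-01 -4.1000e-01
 -8.1000e-01] std [0.01 0.02 0.01 0.   0.47 0.62 0.57]
[-0.00563574  0.02182984  0.01861206]
```

The nose is in the bore without touching. Now I feel for the lugs.

apply_moves([
  [0, 0, 0.5, 0, 0, 0],
  [0, 0, 0.5, 0, 0, 0],
  [0, 0, 0.5, 0, 0, 0],
  [0, 0, 0, 0, 0, 0],
  [0, 0, 0, 0, 0, 0],
])

```text
time: 11.05
tool_pos: [590.2, 70.8, 100.3]
tcp_rot: [-180.0, 0.0, -145.1]
ft_force: [-0.1, -0.5, 0.3]
finger_gap: 12.8
grip_force: 62.1
```

apply_moves([
  [0, 0, 0.5, 0, 0, 0],
  [0, 0, 0.5, 0, 0, 0],
  [0, 0, 0.5, 0, 0, 0],
  [0, 0, 0, 0, 0, 0],
  [0, 0, 0, 0, 0, 0],
])

```text
time: 11.68
tool_pos: [590.2, 70.8, 98.8]
tcp_rot: [180.0, -0.0, -145.1]
ft_force: [0.1, -1.0, -0.7]
finger_gap: 12.9
grip_force: 62.1
```

Run:
```python
from h import *
avg(6); print(sense()['wrist_torque'])
```

```text
mean [ 5.9022e+02  7.0820e+01  9.8810e+01 -1.4509e+02 -1.0000e-01 -2.5000e-01
 -9.8000e-01] std [0.01 0.02 0.01 0.   0.31 0.26 0.39]
[-0.00306151  0.02059079 -0.00680233]
```

The lugs are past the top of the lip with no force, so they are in the slots. I continue down to the spring.

apply_moves([
  [0, 0, 0.6, 0, 0, 0],
  [0, 0, 0.6, 0, 0, 0],
  [0, 0, 0.6, 0, 0, 0],
  [0, 0, 0.6, 0, 0, 0],
  [0, 0, 0.6, 0, 0, 0],
])

```text
time: 12.6
tool_pos: [590.2, 70.8, 96.0]
tcp_rot: [-180.0, 0.0, -145.1]
ft_force: [-1.9, -0.1, 2.8]
finger_gap: 12.6
grip_force: 62.6
```

Run:
```python
from h import *
avg(6); print(sense()['wrist_torque'])
```

```text
mean [ 5.9024e+02  7.0830e+01  9.5900e+01 -1.4510e+02 -1.5000e+00 -5.0000e-02
  3.1300e+00] std [0.01 0.02 0.01 0.   0.39 0.56 0.25]
[-0.00279108  0.35028437 -0.01884831]
```

apply_moves([
  [0.6, 0.4, 1, 0, 0, 0],
  [0, 0, 1.2, 0, 0, 0],
  [0, 0, 1.2, 0, 0, 0],
  [0, 0, 0.6, 0, 0, 0],
  [0, 0, 0, 0, 0, 0],
])

```text
time: 13.52
tool_pos: [590.1, 70.8, 92.3]
tcp_rot: [-180.0, 0.1, -145.1]
ft_force: [0.6, 1.0, 6.8]
finger_gap: 13.2
grip_force: 63.1
```

Run:
```python
from h import *
avg(6); print(sense()['wrist_torque'])
```

```text
mean [ 5.9009e+02  7.0810e+01  9.2320e+01 -1.4509e+02  9.0000e-02  4.2000e-01
  5.5600e+00] std [0.01 0.02 0.01 0.   0.58 0.26 0.23]
[-0.00355557 -0.07692821 -0.02938311]
```

apply_moves([
  [0, 0, 0.8, 0, 0, 0],
  [0, 0, 0.8, 0, 0, 0],
  [0, 0, 0.6, 0, 0, 0],
  [0, 0, 0, 0, 0, 0],
  [0, 0, 0, 0, 0, 0],
])

```text
time: 14.45
tool_pos: [590.1, 70.8, 90.3]
tcp_rot: [-180.0, 0.1, -145.1]
ft_force: [0.6, -0.4, 8.0]
finger_gap: 13.0
grip_force: 63.2
```

Run:
```python
from h import *
avg(6); print(sense()['wrist_torque'])
```

```text
mean [ 5.9012e+02  7.0830e+01  9.0320e+01 -1.4510e+02 -1.8000e-01  3.2000e-01
  6.8500e+00] std [0.01 0.01 0.01 0.   0.34 0.33 0.36]
[0.03528623 0.05217757 0.01358943]
```

apply_moves([
  [0, 0, 0.5, 0, 0, 0],
  [0, 0, 0, 0, 0, 0.05],
  [0, 0, 0, 0, 0, 0.05],
  [0, 0, 0, 0, 0, 0.05],
  [0, 0, 0, 0, 0, 0.05],
])

```text
time: 15.38
tool_pos: [590.3, 70.8, 90.0]
tcp_rot: [-180.0, 0.1, -156.6]
ft_force: [0.6, 0.8, 6.8]
finger_gap: 12.6
grip_force: 63.3
```

Run:
```python
from h import *
avg(6); print(sense()['wrist_torque'])
```

```text
mean [ 5.9029e+02  7.0820e+01  8.9960e+01 -1.5662e+02  2.1000e-01  1.9000e-01
  7.1800e+00] std [0.01 0.01 0.01 0.09 0.44 0.55 0.44]
[ 0.04002266 -0.03458607 -0.02133887]
```

apply_moves([
  [0, 0, 0, 0, 0, 0.06],
  [0, 0, 0, 0, 0, 0.06],
  [0, 0, 0, 0, 0, 0.06],
  [0, 0, 0, 0, 0, 0.06],
  [0, 0, 0, 0, 0, 0.06],
])

```text
time: 16.3
tool_pos: [590.4, 70.8, 90.0]
tcp_rot: [-180.0, 0.1, -173.9]
ft_force: [0.9, 0.1, 7.2]
finger_gap: 12.6
grip_force: 63.3
```

Run:
```python
from h import *
avg(5); print(sense()['wrist_torque'])
```

```text
mean [ 5.9031e+02  7.0800e+01  8.9970e+01 -1.7383e+02 -1.6000e-01 -8.0000e-02
  7.4400e+00] std [0.01 0.01 0.01 0.11 0.75 0.32 0.26]
[-0.06863777 -0.01894059 -0.06242385]
```

apply_moves([
  [0, 0, 0, 0, 0, 0.08],
  [0, 0, 0, 0, 0, 0.08],
  [0, 0, 0, 0, 0, 0.08],
  [0, 0, 0, 0, 0, 0.08],
  [0, 0, 0, 0, 0, 0.08],
])

```text
time: 17.18
tool_pos: [590.3, 70.8, 90.0]
tcp_rot: [180.0, 0.1, 163.2]
ft_force: [0.3, -0.0, 7.7]
finger_gap: 12.7
grip_force: 63.3
```

apply_moves([
  [0, 0, 0, 0, 0, 0.08],
  [0, 0, 0, 0, 0, 0.08],
  [0, 0, 0, 0, 0, 0.08],
  [0, 0, 0, 0, 0, 0.08],
  [0, 0, 0, 0, 0, 0.08],
])

```text
time: 17.8
tool_pos: [590.3, 70.7, 90.0]
tcp_rot: [179.9, 0.1, 140.3]
ft_force: [0.4, 0.3, 7.2]
finger_gap: 12.7
grip_force: 63.3
```

Run:
```python
from h import *
avg(5); print(sense()['wrist_torque'], sense()['joint_pos'][5])
```

```text
mean [ 5.9033e+02  7.0750e+01  8.9980e+01  1.4030e+02  5.5000e-01 -5.5000e-01
  7.2100e+00] std [0.01 0.03 0.01 0.15 0.31 0.5  0.33]
[-0.0579371  -0.04420299 -0.04571707] -48.51450061542962
```

apply_moves([
  [0, 0, 0, 0, 0, 0.03],
  [0, 0, 0, 0, 0, 0.03],
  [0, 0, 0, 0, 0, 0.02],
  [0, 0, 0, 0, 0, 0],
  [0, 0, 0, 0, 0, 0],
])

```text
time: 18.68
tool_pos: [590.3, 70.8, 90.0]
tcp_rot: [179.9, 0.1, 135.8]
ft_force: [0.7, -0.5, 6.3]
finger_gap: 12.5
grip_force: 63.3
```

Run:
```python
from h import *
avg(4); print(sense()['wrist_torque'])
```

```text
mean [ 5.9032e+02  7.0730e+01  8.9980e+01  1.3583e+02  1.8000e-01 -3.0000e-01
  7.1200e+00] std [0.01 0.02 0.01 0.   0.6  0.24 0.71]
[-0.08565859 -0.03740108 -0.01587688]
```

apply_moves([
  [0, 0, 0, 0, 0, 0.03],
  [0, 0, 0, 0, 0, 0.03],
  [0, 0, 0, 0, 0, 0.02],
  [0, 0, 0, 0, 0, 0],
  [0, 0, 0, 0, 0, 0],
])

```text
time: 19.5
tool_pos: [590.3, 70.7, 90.0]
tcp_rot: [179.9, 0.1, 131.2]
ft_force: [-0.7, -0.1, 6.7]
finger_gap: 12.6
grip_force: 63.3
```

Run:
```python
from h import *
avg(4); print(sense()['wrist_torque'])
```

```text
mean [ 5.9033e+02  7.0730e+01  8.9980e+01  1.3125e+02  5.6000e-01 -0.0000e+00
  7.2400e+00] std [0.01 0.02 0.01 0.   0.38 0.43 0.34]
[-0.11338326 -0.00855179 -0.02887014]
```

apply_moves([
  [0, 0, 0, 0, 0, 0.03],
  [0, 0, 0, 0, 0, 0.03],
  [0, 0, 0, 0, 0, 0.02],
  [0, 0, 0, 0, 0, 0],
  [0, 0, 0, 0, 0, 0],
])

```text
time: 20.32
tool_pos: [590.1, 70.6, 89.9]
tcp_rot: [180.0, 0.1, 126.7]
ft_force: [-1.2, -0.9, 8.1]
finger_gap: 12.8
grip_force: 63.5
```

Run:
```python
from h import *
avg(4); print(sense()['wrist_torque'])
```

```text
mean [ 5.9007e+02  7.0620e+01  8.9920e+01  1.2668e+02 -9.1000e-01 -4.0000e-01
  8.1300e+00] std [0.01 0.01 0.01 0.   0.45 0.26 0.58]
[-0.16212157  0.20030246  0.18075296]
```

The torque rise shows the stop at about yaw 127–128. I back off to the notch centre (about 137) and let the spring lift the cap.

apply_moves([
  [0, 0, 0, 0, 0, -0.06],
  [0, 0, 0, 0, 0, -0.06],
  [0, 0, 0, 0, 0, -0.05],
  [0, 0, 0, 0, 0, 0],
  [0, 0, -0.8, 0, 0, 0],
])

```text
time: 21.15
tool_pos: [590.1, 70.8, 90.6]
tcp_rot: [179.9, 0.1, 136.4]
ft_force: [0.2, -0.1, 7.3]
finger_gap: 12.8
grip_force: 63.3
```

apply_moves([
  [0, 0, -0.6, 0, 0, 0],
  [0, 0, -0.6, 0, 0, 0],
  [0, 0, -0.6, 0, 0, 0],
  [0, 0, 0, 0, 0, 0],
  [0, 0, 0, 0, 0, 0],
])

```text
time: 21.78
tool_pos: [590.1, 70.8, 92.2]
tcp_rot: [179.9, 0.1, 136.4]
ft_force: [0.3, 0.6, 5.5]
finger_gap: 12.5
grip_force: 63.1
```

Run:
```python
from h import *
avg(6); print(sense()['wrist_torque'])
```

```text
mean [5.9012e+02 7.0780e+01 9.2250e+01 1.3641e+02 4.6000e-01 1.4000e-01
 6.0300e+00] std [0.01 0.01 0.01 0.   0.47 0.28 0.32]
[-0.05047372 -0.11782677  0.01639701]
```

The cap is still on the spring above the 19 mm level, so the lugs are rising into the notches. I raise it a little more and release.

apply_moves([
  [0, 0, -0.5, 0, 0, 0],
  [0, 0, -0.4, 0, 0, 0],
  [0, 0, 0, 0, 0, 0],
  [0, 0, 0, 0, 0, 0],
  [0, 0, 0, 0, 0, 0],
])

```text
time: 22.7
tool_pos: [590.1, 70.8, 93.1]
tcp_rot: [179.9, 0.1, 136.4]
ft_force: [0.7, 0.5, 5.2]
finger_gap: 12.5
grip_force: 63.0
```

apply_moves([
  [0, 0, 0, 0, 0, 0],
  [0, 0, 0, 0, 0, 0],
  [0, 0, 0, 0, 0, 0],
  [0, 0, 0, 0, 0, 0],
  [0, 0, 0, 0, 0, 0],
], fingers=45)

```text
time: 23.32
tool_pos: [589.4, 70.8, 92.5]
tcp_rot: [-180.0, -0.0, 136.4]
ft_force: [0.8, -1.0, -0.3]
finger_gap: 45.0
grip_force: 0.0
```

apply_moves([
  [0, 0, -5, 0, 0, 0],
  [0, 0, -15, 0, 0, 0],
  [0, 0, -30, 0, 0, 0],
  [0, 0, -35, 0, 0, 0],
  [0, 0, -35, 0, 0, 0],
])

```text
time: 23.95
tool_pos: [589.7, 70.8, 215.1]
tcp_rot: [179.9, 0.1, 136.4]
ft_force: [0.2, -0.4, -0.1]
finger_gap: 45.0
grip_force: 0.0
```

Run:
```python
from h import *
p,d=eyes.snapshot("scene"); W=world("scene",d)
r=np.hypot(W[...,0]-590,W[...,1]-69.8)
k=(r<40)&(W[...,2]>101)&(W[...,2]<125); q=W[k]
print("bar top",k.sum(),np.percentile(q[:,2],[50,90,98]),cv2.minAreaRect(q[:,:2].astype(np.float32)))
k=(r<40)&(W[...,2]>80)&(W[...,2]<94); q=W[k]; print("flange z",np.median(q[:,2]),k.sum())
avg(3)
cv2.imwrite('pics/end.png',cv2.resize(p[160:260,250:380],None,fx=5,fy=5,interpolation=2)[...,::-1])
```

```text
bar top 154 [112.03371534 115.54291702 117.39752797] ((587.65771484375, 69.11754608154297), (16.542705535888672, 46.80036544799805), 48.81502151489258)
flange z 86.67284741306676 279
mean [ 5.9144e+02  7.0880e+01  2.1716e+02  1.3641e+02 -2.1000e-01 -5.0000e-02
  5.0000e-01] std [0.85 0.03 2.02 0.   0.61 0.48 1.  ]
```

View pics/end.png

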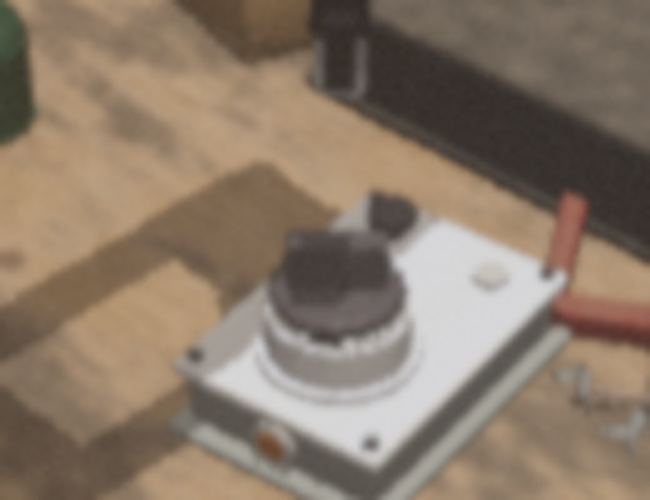

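The cap (crop (335,290)) sits in the neck with its bar at about 138° and its top at about 116 mm, the locked height. The robot is clear of it.

```bash
python3 -c "
from bench import job; print(job.hand_in())"
```

```text
the job is handed in; nothing more can be done
None
```

The dark steel filler cap is locked in the reservoir neck and released. Its lugs rose into the end notches: the bar top measured about 116 mm above the bench, the locked height. The other things on the bench were left untouched, and the job was handed in at about 24 s.

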